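# Slide the milk bottle back between the cake tins

### The arm

A 6-joint arm with a two-finger parallel gripper is mounted at the origin on the work surface. World frame = base frame: x ahead of the robot, y to its left, z up, the work surface at z = 0. Lengths are in mm, angles in rad, forces in N, time in s.
With the tool pointing down it reaches from about 300 to 775 mm from the base axis. Payload 14.6 kg.
Tool frame: the origin (TCP) lies midway between the tips of the shut fingers; the grasp point (between the pads) lies 19 mm behind it; y points along the fingers, z is the direction in which the jaws open and shut, and the axes are right-handed (so a half turn about y gives the same grasp; the last joint's range is limited). The gripper opens to 94 mm and grips with 3 to 60 N. Pads are 16 mm wide; open, the fingers measure 119 mm over their backs; the gripper's body (75 mm by 177 mm) begins 78 mm behind the grasp point.
Start: joints at [-1.336, 0.3, 1.521, -0, 1.321, -0.067], TCP at [163.475, -525.133, 174.746] pointing down, gripper open.
Joint ranges: [-3.03, 3.03], [-0.79, 2.21], [0.23, 2.52], [-1.04, 4.18], [0, 3.07], [-2.55, 2.55]. Speed limits (rad/s): [2.22, 2.22, 2.57, 3.14, 3.14, 3.14].

### API

Orientations are given as [roll, pitch, yaw] about the fixed x, y, z axes, in that order (R = Rz(yaw) Ry(pitch) Rx(roll)).
In Python, from cell import manip gives the robot as it stands.
- The arm moves only by the tool play_rows, never from a script. Its argument "series" is a list of rows, each a list of 3 entries, a list of its own where there are three numbers: the shift along the tool's x, y, z in m, then the turn about the tool's y in rad, then the closure, from 0 (fully open) to 1 (shut). In form: [[[dx, dy, dz], twist, grip], ...]. A call has 1 to 20 rows; each row is the pose to reach, as a shift and turn from the pose measured when the call began, along the tool's axes at that moment; what a row does not reach only later rows make up. A row lasts 1/10 s, in which the tool goes at most 50 mm and 8.59 degrees, less where a joint would pass 70% of its speed; a pose out of reach is approached as far as the arm can. A call with a gripper value outside its range is refused whole. The fingers move at their own pace and stop on an object; "squeeze" is the grip in N (left out, the last holds). Time passes only in rows, so rows that repeat a pose let the fingers close. It gives the time, the measured TCP pose, the force and the opening at its end, in the units of the state.
- manip.read_state(): the state, without advancing time (a new reading comes with each control period).
- manip.camera(name): name is "scene" or "top"; returns the picture (420x560x3 uint8, red, green, blue); there is no depth.
- manip.camera_params(name): a dict with "K" (3x3 intrinsics, pixels), "rvec" (rotation vector, rad) and "tvec" (3), from world to camera coordinates, as OpenCV has them. Camera axes: x right, y down, z forward; pixel columns grow to the right and rows downward; lengths in mm; the calibration is good to about 2 mm. A picture is of the moment at which its call begins. camera_params takes no time and is no camera call.
- manip.sign_off(): hands the job in, once; it reports no verdict.
The state is a dict: "clock": time; "joints": joint angles; "qd": joint speeds; "effort": joint torques, N m; "eef_pos": TCP position; "eef_rot": TCP orientation; "wrist_force": force on the tool from outside, world axes, zero at the start; "moment": the same for the moment, N m; "finger_gap": finger opening in mm.
Only numpy, scipy, OpenCV 4.12 (cv2) and the standard library are available. Lean on these libraries where they do the work, as an engineer would, in place of code of your own. Each camera call takes 0.05 s, during which the arm holds its last target. There are 200 camera calls.

### The job

Clear the worktop by putting the tall white milk bottle away: push it with the fingers, low on its body below the waist, so that it slides upright across the tiles into the gap between the two aluminium cake tins and stands right back against the stone upstand. Only push it: do not lift it, tip it or touch it above its waist, leave everything else standing where it is, and take the hand clear at the end.

Things in the scene. Friction and masses are not known exactly. Their poses are not given: they have to be found in the camera images.
- bottle: Tall closed white plastic milk bottle, round, 314 mm high, 0.6 to 0.9 kg, loose. Origin: centre of its underside, z up. From 4 to 112 mm up it is a plain drum 88 mm across (too wide for most grippers), then it narrows to a waist 76 mm across at 150 mm. Friction on the tiles is 0.5 to 0.7: pushed 20 to 40 mm up it slides and stops with the push; above about 60 mm it may tip.
- bottle_top: The part of the same bottle above its waist (one piece with it): from 76 mm across at the waist it widens to 88 mm at 38 mm above this origin and ends in a sloping shoulder and a neck with a 34 mm cap. Origin: on the bottle's axis at the waist, 150 mm above the underside, z up. Not to be touched.
- tin_left: Loose straight-sided round aluminium cake tin, open at the top, 82 mm across (85 mm at the rolled rim), 112 mm high, 0.12 kg; the one at the left (+y) of the gap. Origin: centre of its underside. It stands against the upstand, its side about 5 mm off.
- tin_right: The same kind of tin at the right (-y) of the gap. The two tins' centres stand 230 to 242 mm apart along y, leaving about 150 mm free between them: that is the bottle's place.
- upstand: Fixed low stone upstand along the back edge of the worktop, running along y: 50 mm thick, 1700 mm long, 80 mm high. Origin: centre of its underside; its front face, towards the robot, is the plane 25 mm nearer the robot (x = -25 mm in its frame). With the bottle right back, the bottle's centre is 69 mm in front of this origin.
- cup: Loose white plastic measuring cup, 84 mm across the rim, 60 mm high, in the row along the upstand beyond one of the tins. Origin: centre of its underside. Leave it alone.
- jar: Loose glass jar with a metal lid, 66 mm across, 79 mm high, in the row beyond the other tin. Origin: centre of its underside. Leave it alone.
- vial: Loose small bottle with a black cap, 35 mm across, 82 mm high, at the left (+y) end of the row. Origin: centre of its underside. Leave it alone.
- egg_tub: Loose pink open tub heaped with eggs, 103 mm along its x by 146 mm along its y, 78 mm high to the eggs' tops. Nearer the robot than the row, well to one side of the bottle. Origin: centre of its underside. Leave it alone.
- spread_tub: Loose yellow tub with a white lid, 92 mm along its x by 127 mm along its y, 63 mm high. Nearer the robot than the row, well to the other side of the bottle. Origin: centre of its underside. Leave it alone.

How it is judged:
By the outcome, as a careful person would: the job done as asked, in the order asked, and still so for the second after the job is handed in, with the robot touching nothing.
It also fails if it takes over 67 s, if anything falls off the work surface, if the arm or the gripper's body presses on something with over 40 N, if the wrist force passes 120 N, or if a joint passes its speed limit or range.

## Working session

There is one attempt and no reset: what is moved stays moved. The work goes in short steps, Python scripts to look and compute and a tool call to move; the robot and the scene stay as the last step left them, time stands still between calls to the robot, and variables do not carry over. Pictures are saved under pics/ and viewed, about 8 in all and at most 12, crops included, and the job is handed in when it is done.

Besides the shell and the picture viewer there is one more tool, called after ">>>" as name([rows], argument=value, ...), one row to a line, values as JSON. play_rows: Moves the arm, as the interface text tells. Its arguments: {"type":"object","properties":{"series":{"type":"array","items":{"type":"array"}},"squeeze":{"type":"number"}},"required":["series"]}

```bash
mkdir -p pics; cat > h.py <<'E'
import numpy as np, cv2
from cell import manip
def cam(n):
    p=manip.camera_params(n); return np.array(p["K"],float),np.array(p["rvec"],float),np.array(p["tvec"],float).reshape(3)
def ray(n,uv,z):
    K,r,t=cam(n); R=cv2.Rodrigues(r)[0]; c=-R.T@t
    d=R.T@np.linalg.solve(K,[uv[0],uv[1],1.]); return c+d*(z-c[2])/d[2]
def proj(n,P):
    K,r,t=cam(n); return cv2.projectPoints(np.array(P,float).reshape(-1,1,3),r,t,K,None)[0].reshape(-1,2)
def shot(n,f):
    im=manip.camera(n); cv2.imwrite(f,cv2.cvtColor(np.ascontiguousarray(im),cv2.COLOR_RGB2BGR)); return im
E
python3 - <<'E'
from h import *
for n in("scene","top"):
    shot(n,f"pics/{n}0.png"); K,r,t=cam(n); R=cv2.Rodrigues(r)[0]; print(n,(-R.T@t).round(),R[2].round(2),K[0,0])
print(manip.read_state())
E
```

```text
scene [1203. -396.  924.] [-0.53  0.38 -0.76] 443.99987452114345
top [ 495.   12. 1333.] [ 0.1   0.   -0.99] 471.7631699455892
{'clock': 0.1, 'joints': array([-1.33558851e+00,  3.00418995e-01,  1.52150660e+00,  2.77461562e-05,
        1.32064482e+00, -6.66197031e-02]), 'qd': array([ 0.00124439, -0.00189411, -0.0018311 , -0.00360769, -0.00054725,
        0.00034693]), 'effort': array([ 1.93293331e-04, -5.32643867e+01, -3.53285015e+01,  7.09580421e-02,
        2.34709057e-02, -4.47587115e-05]), 'eef_pos': array([ 163.43334651, -524.89954694,  174.24641624]), 'eef_rot': array([-1.57177013e+00,  9.19064196e-05, -2.83977206e+00]), 'wrist_force': array([-0.85841027, -0.32904906, -0.50995871]), 'moment': array([-0.03761671,  0.04370945,  0.01557686]), 'finger_gap': 94.12529669782988}
```

View pics/scene0.png

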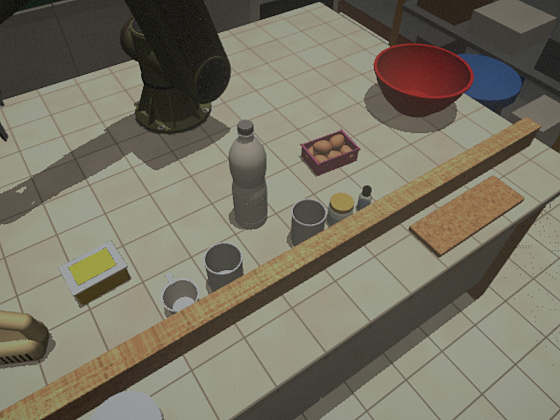

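View pics/top0.png

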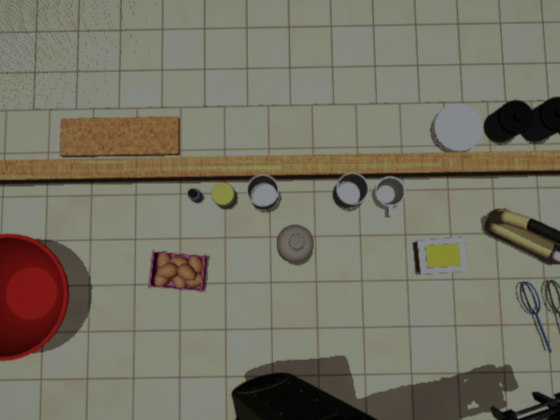

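The scene view shows the bottle at (248,180), the tins at (309,222) and (224,265), and the upstand behind them. In the top view the cap is near (297,241), the tins near (263,192) and (351,190), and the upstand front edge near row 178. I'll zoom in next.

```bash
python3 - <<'E'
from h import *
a=cv2.imread("pics/top0.png")[150:290,180:420]
b=cv2.imread("pics/scene0.png")[110:310,150:370]
a=cv2.resize(a,None,fx=3.3,fy=3.3,interpolation=cv2.INTER_CUBIC); a=cv2.convertScaleAbs(a,alpha=1.5)
cv2.imwrite("pics/topz.png",a)
b=cv2.resize(b,None,fx=2.9,fy=2.9,interpolation=cv2.INTER_CUBIC)
cv2.imwrite("pics/scz.png",cv2.convertScaleAbs(b,alpha=1.5))
for n,uv,z in [("top",(263,192),112),("top",(351,190),112),("top",(297,241),314),("top",(307,178),80),("top",(100,180),80),("top",(450,174),80),("scene",(246,126),314),("scene",(309,212),112),("scene",(224,257),112),("top",(180,270),60),("top",(441,256),60)]: print(n,uv,z,ray(n,uv,z).round(1))
E
```

```text
top (263, 192) 112 [675.6  47.6 112. ]
top (351, 190) 112 [ 676.6 -182.3  112. ]
top (297, 241) 314 [537.5 -30.1 314. ]
top (307, 178) 80 [716.2 -70.3  80. ]
top (100, 180) 80 [721.  487.3  80. ]
top (450, 174) 80 [ 719.9 -454.5   80. ]
scene (246, 126) 314 [546.8 -31.9 314. ]
scene (309, 212) 112 [685.1  47.6 112. ]
scene (224, 257) 112 [ 684.5 -183.6  112. ]
top (180, 270) 60 [476.1 275.   60. ]
top (441, 256) 60 [ 501.2 -425.8   60. ]
```

View pics/topz.png

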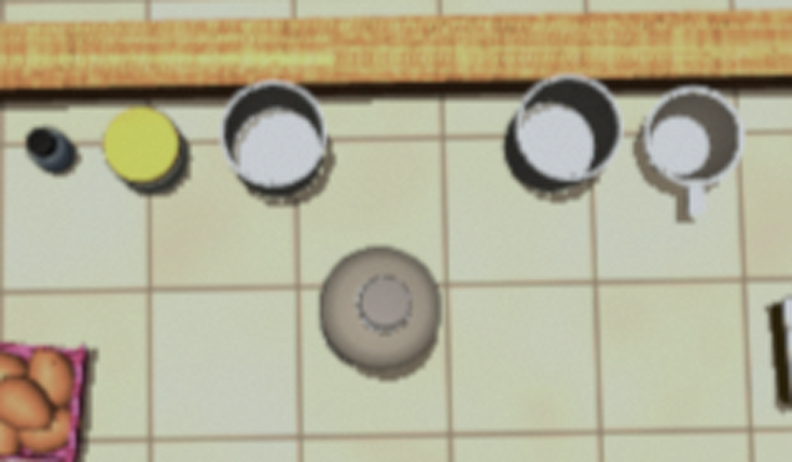

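View pics/scz.png

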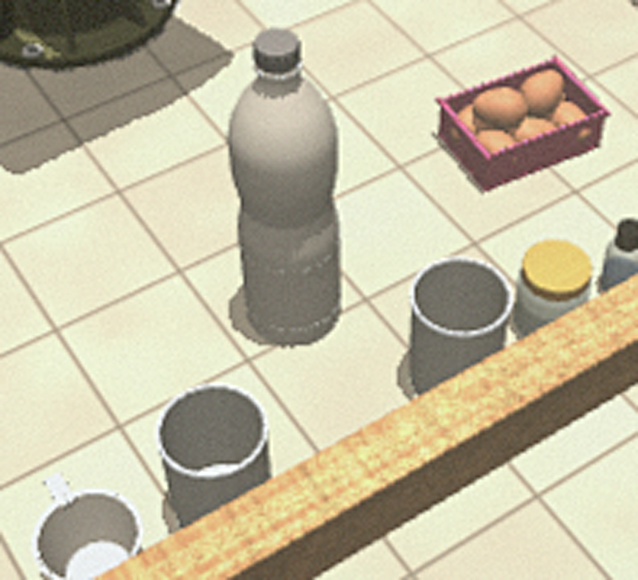

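In the zooms, the tin rims centre at top (263,190.3) and (352.4,189), and at scene (308.7,211.8) and (223.2,258.3). The cap is at top (296.4,241.6) and scene (245.5,124.5). The upstand front edge is at about row 175.5.

```bash
python3 - <<'E'
from h import *
for n,uv,z in [("top",(262.7,190.3),112),("top",(352.1,189),112),("top",(296.3,241.4),314),("top",(189,176.7),80),("top",(300,175.2),80),("top",(407,174),80),("scene",(245.5,124.3),314),("scene",(308.7,211.8),112),("scene",(223.2,258.3),112),("scene",(250.3,228),0)]: print(n,uv,z,ray(n,uv,z).round(1))
# bottle silhouette edges in top view: body at z~190 (88mm) circle centre crop (380,310)
print("body",ray("top",(180+380/3.3,150+311/3.3),195))
# upstand bottom row check via right end, and scene base lowest drum edges
t=manip.read_state(); 
import scipy.spatial.transform as T
print(T.Rotation.from_euler('xyz',t['eef_rot']).as_matrix().round(3))
E
```

```text
top (262.7, 190.3) 112 [680.1  48.3 112. ]
top (352.1, 189) 112 [ 679.2 -185.3  112. ]
top (296.3, 241.4) 314 [536.7 -28.6 314. ]
top (189, 176.7) 80 [725.6 247.3  80. ]
top (300, 175.2) 80 [724.1 -51.7  80. ]
top (407, 174) 80 [ 722.1 -339.2   80. ]
scene (245.5, 124.3) 314 [541.4 -29.8 314. ]
scene (308.7, 211.8) 112 [684.2  47.4 112. ]
scene (223.2, 258.3) 112 [ 686.5 -186.7  112. ]
scene (250.3, 228) 0 [571.7 -52.1   0. ]
body [534.83726586 -30.37782488 195.        ]
[[-0.955 -0.     0.297]
 [-0.297  0.001 -0.955]
 [-0.    -1.    -0.001]]
```

>>> play_rows([
  [[-0.05, 0, -0.036], 0, 0],
  [[-0.1, 0, -0.072], 0, 0],
  [[-0.15, 0, -0.11], 0, 0],
  [[-0.2, 0, -0.146], 0, 0],
  [[-0.2, 0, -0.146], 0, 0],
  [[-0.2, 0, -0.146], 0, 0],
])

```text
clock: 0.7
eef_pos: [313.3, -322.5, 174.5]
eef_rot: [-1.572, 0.001, -2.835]
wrist_force: [-0.5, -0.3, 0.1]
finger_gap: 94.4
```

```bash
python3 - <<'E'
from h import *
s=manip.read_state();print(s['clock'],s['eef_pos'],s['eef_rot'],s['joints'])
a=shot("scene","pics/s1.png");b=shot("top","pics/t1.png")
print(proj("scene",s['eef_pos']),proj("top",s['eef_pos']))
p=proj("scene",s['eef_pos'])[0];q=proj("top",s['eef_pos'])[0]
def crop(im,p,f=2.6):
    y=int(np.clip(p[1]-90,0,420-220));x=int(np.clip(p[0]-75,0,560-150));print(x,y)
    return cv2.convertScaleAbs(cv2.resize(im[y:y+220,x:x+150,::-1],None,fx=f,fy=f,interpolation=cv2.INTER_CUBIC),alpha=2)
cv2.imwrite("pics/g1.png",np.hstack([crop(a,p),crop(b,q)]))
E
```

```text
0.7 [ 313.25144097 -322.46557043  174.47110848] [-1.57222632e+00  5.89621726e-04 -2.83484941e+00] [-8.82119499e-01  7.49523688e-02  1.78883643e+00  1.12781967e-03
  1.27891122e+00  3.81608022e-01]
[[ 94.81013073 162.43820487]] [[418.43673268 334.76236567]]
19 72
343 200
```

View pics/g1.png

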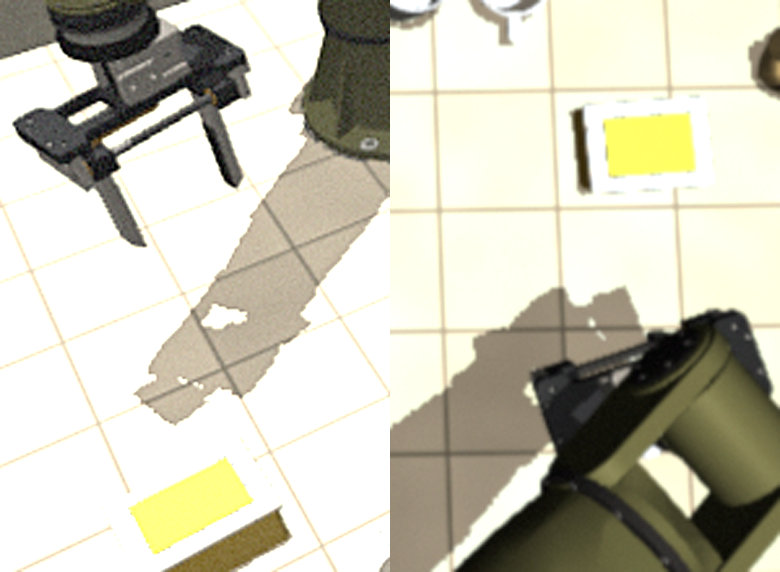

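The jaw axis is the body's 177 mm side. With the tool vertical, the body would hit the bottle before the fingers did, so the tool has to lean. Rows can't command a lean directly. I'll go high and to one side of the bottle, then test whether a target beyond reach tilts the tool.

>>> play_rows([
  [[0, -0.05, 0], 0.12, 0.45],
  [[0, -0.1, 0], 0.24, 0.45],
  [[0, -0.15, 0], 0.36, 0.45],
  [[0, -0.2, 0], 0.48, 0.45],
  [[0, -0.246, 0], 0.555, 0.45],
  [[-0.047, -0.246, -0.016], 0.555, 0.45],
  [[-0.094, -0.246, -0.032], 0.555, 0.45],
  [[-0.141, -0.246, -0.048], 0.555, 0.45],
  [[-0.188, -0.246, -0.064], 0.555, 0.45],
  [[-0.235, -0.246, -0.08], 0.555, 0.45],
  [[-0.29, -0.246, -0.096], 0.555, 0.45],
  [[-0.29, -0.246, -0.096], 0.555, 0.45],
  [[-0.29, -0.246, -0.096], 0.555, 0.45],
])

```text
clock: 2.1
eef_pos: [560.0, -148.0, 419.1]
eef_rot: [-1.572, -0.003, 2.891]
wrist_force: [0.1, -0.5, -0.3]
finger_gap: 51.4
```

```bash
python3 - <<'E'
from h import *
s=manip.read_state();print(s)
E
```

```text
{'clock': 2.1, 'joints': array([-3.21934717e-01,  3.37908825e-01,  9.19517383e-01,  6.05686771e-04,
        1.88696132e+00,  1.49984201e+00]), 'qd': array([-0.03918206, -0.0528719 ,  0.03095002, -0.0049201 , -0.00355174,
       -0.01406507]), 'effort': array([ 2.66456544e+00, -5.45899165e+01, -3.76499104e+01,  1.53001081e-01,
       -2.69230659e-02,  3.38144721e-01]), 'eef_pos': array([ 560.03658061, -148.02844512,  419.11873971]), 'eef_rot': array([-1.57156921e+00, -2.74693802e-03,  2.89080083e+00]), 'wrist_force': array([ 0.09467345, -0.4866868 , -0.28437847]), 'moment': array([0.0128585 , 0.06904767, 0.01105217]), 'finger_gap': 51.41624948248924}
```

>>> play_rows([
  [[-0.05, 0, 0], 0, 0.45],
  [[-0.1, 0, 0], 0, 0.45],
  [[-0.15, 0, 0], 0, 0.45],
  [[-0.2, 0, 0], 0, 0.45],
  [[-0.25, 0, 0], 0, 0.45],
  [[-0.3, 0, 0], 0, 0.45],
  [[-0.3, 0, 0], 0, 0.45],
  [[-0.3, 0, 0], 0, 0.45],
  [[-0.3, 0, 0], 0, 0.45],
])

```text
clock: 3.0
eef_pos: [730.0, -191.5, 354.5]
eef_rot: [-1.571, 0.031, 2.89]
wrist_force: [0.8, 0.4, 0.9]
finger_gap: 51.3
```

```bash
cat > st.py <<'E'
from h import *
from scipy.spatial.transform import Rotation as T
s=manip.read_state();print(s['clock'],s['eef_pos'].round(1),s['eef_rot'].round(3),s['joints'].round(3),s['wrist_force'].round(1),s['finger_gap'].round(1))
M=T.from_euler('xyz',s['eef_rot']).as_matrix();print(M.round(3))
E
python3 st.py
```

```text
Traceback (most recent call last):
  File "st.py", line 3, in <module>
    s=manip.read_state();print(s['clock'],s['eef_pos'].round(1),s['eef_rot'].round(3),s['joints'].round(3),s['wrist_force'].round(1),s['finger_gap'].round(1))
                                                                                                                                     ^^^^^^^^^^^^^^^^^^^^^
AttributeError: 'float' object has no attribute 'round'
```

```bash
sed -i "s/,s\['finger_gap'\].round(1)/,s['finger_gap']/" st.py; python3 st.py
```

```text
3.0 [ 730.  -191.5  354.5] [-1.571  0.031  2.89 ] [-3.060e-01  8.750e-01  2.350e-01  2.000e-03  2.001e+00  1.517e+00] [0.8 0.4 0.9] 51.26386216614823
[[-0.968  0.03  -0.249]
 [ 0.248 -0.007 -0.969]
 [-0.031 -1.    -0.   ]]
```

>>> play_rows([
  [[-0.5, -0.3, 0], 0, 0.45],
  [[-0.5, -0.3, 0], 0, 0.45],
  [[-0.5, -0.3, 0], 0, 0.45],
  [[-0.5, -0.3, 0], 0, 0.45],
  [[-0.5, -0.3, 0], 0, 0.45],
  [[-0.5, -0.3, 0], 0, 0.45],
])

```text
clock: 3.6
eef_pos: [735.1, -191.6, 362.7]
eef_rot: [-1.571, 0.063, 2.89]
wrist_force: [-0.1, -0.6, -0.8]
finger_gap: 51.9
```

```bash
python3 st.py
```

```text
3.6 [ 735.1 -191.6  362.7] [-1.571  0.063  2.89 ] [-0.305  0.864  0.236  0.004  1.979  1.519] [-0.1 -0.6 -0.8] 51.92218877795569
[[-0.967  0.061 -0.249]
 [ 0.248 -0.015 -0.969]
 [-0.063 -0.998 -0.   ]]
```

The test works: each out-of-reach call leans the fingers forward by about 0.03 rad, and the lean accumulates. I'll see how few rows a call needs.

>>> play_rows([
  [[-0.8, 0, 0], 0, 0.45],
])

```text
clock: 3.7
eef_pos: [751.5, -195.7, 349.3]
eef_rot: [-1.571, 0.092, 2.89]
wrist_force: [-0.0, 0.5, 0.5]
finger_gap: 51.9
```

>>> play_rows([
  [[-0.8, 0, 0], 0, 0.45],
  [[-0.8, 0, 0], 0, 0.45],
])

```text
clock: 3.9
eef_pos: [778.2, -202.3, 316.9]
eef_rot: [-1.571, 0.123, 2.89]
wrist_force: [-0.3, 0.4, 0.1]
finger_gap: 52.0
```

>>> play_rows([
  [[-0.2, 0, 0], 0, 0.45],
  [[-0.2, 0, 0], 0, 0.45],
  [[-0.2, 0, 0], 0, 0.45],
])

```text
clock: 4.2
eef_pos: [803.2, -208.4, 285.1]
eef_rot: [-1.571, 0.155, 2.89]
wrist_force: [1.0, -0.6, 0.2]
finger_gap: 51.8
```

>>> play_rows([
  [[-0.5, -0.5, 0], 0, 0.45],
  [[-0.5, -0.5, 0], 0, 0.45],
  [[-0.5, -0.5, 0], 0, 0.45],
])

```text
clock: 4.5
eef_pos: [782.6, -202.9, 349.3]
eef_rot: [-1.57, 0.19, 2.89]
wrist_force: [0.1, -0.5, -0.4]
finger_gap: 51.7
```

>>> play_rows([
  [[-0.5, 0.5, 0], 0, 0.45],
  [[-0.5, 0.5, 0], 0, 0.45],
  [[-0.5, 0.5, 0], 0, 0.45],
])

```text
clock: 4.8
eef_pos: [841.5, -217.9, 237.3]
eef_rot: [-1.57, 0.215, 2.891]
wrist_force: [0.5, -0.6, -0.6]
finger_gap: 51.9
```

```bash
python3 st.py
```

```text
4.8 [ 841.5 -217.9  237.3] [-1.57   0.215  2.891] [-0.299  1.035  0.235  0.01   1.657  1.525] [ 0.5 -0.6 -0.6] 51.85143864457049
[[-0.946  0.206 -0.249]
 [ 0.243 -0.054 -0.969]
 [-0.213 -0.977  0.001]]
```

Even a single row tilts about 0.03 rad. I'll use two-row calls aimed forward and up.

>>> play_rows([
  [[-0.5, -0.5, 0], 0, 0.45],
  [[-0.5, -0.5, 0], 0, 0.45],
])

```text
clock: 5.0
eef_pos: [829.2, -214.6, 288.8]
eef_rot: [-1.57, 0.243, 2.891]
wrist_force: [0.1, 0.3, 2.1]
finger_gap: 51.5
```

>>> play_rows([
  [[-0.5, -0.5, 0], 0, 0.45],
  [[-0.5, -0.5, 0], 0, 0.45],
])

```text
clock: 5.2
eef_pos: [814.2, -210.5, 342.2]
eef_rot: [-1.57, 0.277, 2.891]
wrist_force: [-0.8, -0.2, 0.3]
finger_gap: 51.8
```

>>> play_rows([
  [[-0.8, -0.4, 0], 0, 0.45],
])

```text
clock: 5.3
eef_pos: [816.8, -211.1, 357.2]
eef_rot: [-1.57, 0.309, 2.891]
wrist_force: [0.0, -0.1, 0.1]
finger_gap: 51.5
```

>>> play_rows([
  [[-0.8, -0.4, 0], 0, 0.45],
])

```text
clock: 5.4
eef_pos: [820.1, -211.8, 369.9]
eef_rot: [-1.569, 0.34, 2.891]
wrist_force: [-0.0, -1.1, 0.3]
finger_gap: 51.8
```

>>> play_rows([
  [[-0.8, -0.4, 0], 0, 0.45],
])

```text
clock: 5.5
eef_pos: [821.7, -212.2, 384.6]
eef_rot: [-1.569, 0.371, 2.891]
wrist_force: [0.2, 0.5, 0.4]
finger_gap: 51.5
```

>>> play_rows([
  [[-0.8, -0.4, 0], 0, 0.45],
])

```text
clock: 5.6
eef_pos: [822.3, -212.3, 400.6]
eef_rot: [-1.569, 0.4, 2.891]
wrist_force: [-0.3, -0.4, -0.2]
finger_gap: 51.6
```

>>> play_rows([
  [[-0.8, -0.4, 0], 0, 0.45],
])

```text
clock: 5.7
eef_pos: [822.1, -212.1, 417.4]
eef_rot: [-1.569, 0.43, 2.891]
wrist_force: [-0.4, -0.7, 0.6]
finger_gap: 51.9
```

>>> play_rows([
  [[-0.8, -0.4, 0], 0, 0.45],
])

```text
clock: 5.8
eef_pos: [821.4, -211.8, 434.8]
eef_rot: [-1.569, 0.46, 2.891]
wrist_force: [-0.4, 0.0, -0.5]
finger_gap: 51.9
```

>>> play_rows([
  [[-0.8, -0.4, 0], 0, 0.45],
])

```text
clock: 5.9
eef_pos: [820.0, -211.4, 452.7]
eef_rot: [-1.569, 0.49, 2.891]
wrist_force: [-0.6, 0.6, 0.6]
finger_gap: 51.9
```

```bash
python3 st.py
```

```text
5.9 [ 820.  -211.4  452.7] [-1.569  0.49   2.891] [-0.304  0.788  0.236  0.024  1.629  1.525] [-0.6  0.6  0.6] 51.904645547376425
[[-0.855  0.456 -0.249]
 [ 0.219 -0.118 -0.969]
 [-0.471 -0.882  0.001]]
```

>>> play_rows([
  [[-0.8, -0.1, 0], 0, 0.45],
])

```text
clock: 6.0
eef_pos: [827.1, -213.1, 460.8]
eef_rot: [-1.569, 0.525, 2.891]
wrist_force: [0.3, 0.3, 0.3]
finger_gap: 51.9
```

>>> play_rows([
  [[-0.8, -0.1, 0], 0, 0.45],
])

```text
clock: 6.1
eef_pos: [834.9, -215.1, 465.8]
eef_rot: [-1.569, 0.557, 2.891]
wrist_force: [-0.3, 0.6, -0.5]
finger_gap: 51.7
```

>>> play_rows([
  [[-0.8, -0.1, 0], 0, 0.45],
])

```text
clock: 6.2
eef_pos: [841.1, -216.6, 473.3]
eef_rot: [-1.569, 0.589, 2.891]
wrist_force: [0.1, -0.3, 0.3]
finger_gap: 51.9
```

>>> play_rows([
  [[-0.8, -0.1, 0], 0, 0.45],
])

```text
clock: 6.3
eef_pos: [846.2, -217.9, 482.3]
eef_rot: [-1.569, 0.62, 2.891]
wrist_force: [-0.1, 0.1, 0.1]
finger_gap: 52.0
```

>>> play_rows([
  [[-0.8, -0.1, 0], 0, 0.45],
])

```text
clock: 6.4
eef_pos: [850.4, -218.9, 492.4]
eef_rot: [-1.569, 0.652, 2.892]
wrist_force: [0.7, -0.2, 0.1]
finger_gap: 51.5
```

>>> play_rows([
  [[-0.8, -0.1, 0], 0, 0.45],
])

```text
clock: 6.5
eef_pos: [853.8, -219.7, 503.6]
eef_rot: [-1.569, 0.683, 2.891]
wrist_force: [-1.4, -0.7, 0.9]
finger_gap: 51.6
```

>>> play_rows([
  [[-0.8, -0.1, 0], 0, 0.45],
])

```text
clock: 6.6
eef_pos: [856.4, -220.3, 515.8]
eef_rot: [-1.568, 0.715, 2.892]
wrist_force: [-0.7, -0.2, -0.3]
finger_gap: 51.9
```

>>> play_rows([
  [[-0.8, -0.1, 0], 0, 0.45],
])

```text
clock: 6.7
eef_pos: [858.2, -220.7, 528.9]
eef_rot: [-1.568, 0.746, 2.892]
wrist_force: [-0.4, 0.6, -1.4]
finger_gap: 52.0
```

>>> play_rows([
  [[-0.8, -0.1, 0], 0, 0.45],
])

```text
clock: 6.8
eef_pos: [859.2, -220.9, 542.7]
eef_rot: [-1.568, 0.777, 2.892]
wrist_force: [-0.9, -0.3, -0.0]
finger_gap: 51.6
```

```bash
python3 st.py
```

```text
6.8 [ 859.2 -220.9  542.7] [-1.568  0.777  2.892] [-0.305  0.731  0.236  0.037  1.398  1.525] [-0.9 -0.3 -0. ] 51.592568578984356
[[-0.691  0.679 -0.249]
 [ 0.176 -0.176 -0.969]
 [-0.701 -0.713  0.002]]
```

The tilt is now 45° with the fingers leading forward. Before coming in low behind the bottle I'll fit a quick planar arm model to the logged states and check that the pose is reachable.

```bash
cat > kin.py <<'E'
import numpy as np
from scipy.optimize import least_squares
D=[([-1.336,.3,1.521,1.321],[163.475,-525.133,174.746]),([-.8821,.07495,1.78884,1.27891],[313.25,-322.47,174.47]),
([-.32193,.3379,.9195,1.88696],[560.04,-148.03,419.12]),([-.306,.875,.235,2.001],[730,-191.5,354.5]),([-.305,.864,.236,1.979],[735.1,-191.6,362.7]),
([-.299,1.035,.235,1.657],[841.5,-217.9,237.3]),([-.304,.788,.236,1.629],[820,-211.4,452.7]),([-.305,.731,.236,1.398],[859.2,-220.9,542.7])]
def f(p,j):
    a0,h,L2,L3,e,L5=p; a=j[1];b=a+j[2];c=b+j[3]
    return np.array([a0+L2*np.sin(a)+L3*np.sin(b)+e*np.cos(b)+L5*np.sin(c),h+L2*np.cos(a)+L3*np.cos(b)-e*np.sin(b)+L5*np.cos(c)])
def res(p):
    o=[]
    for j,x in D:
        r=np.cos(j[0])*x[0]+np.sin(j[0])*x[1]
        o+=list(f(p,j)-[r,x[2]])
    return np.array(o)
s=least_squares(res,[0,300,300,300,0,250],bounds=([-200,0,100,100,-200,50],[200,800,700,700,200,500]))
p=s.x
if __name__=="__main__":
    print(p.round(1),np.abs(s.fun).max())
    for th in (.777,.65,.5):
      for r,z in [(420,30),(450,30),(480,30),(645,30),(450,150),(450,400)]:
        q=least_squares(lambda v:f(p,[0,v[0],v[1],np.pi-th-v[0]-v[1]])-[r,z],[.2,1.8],bounds=([-.79,.23],[2.21,2.52]))
        print(th,r,z,q.x.round(2),"j5 %.2f err %.1f"%(np.pi-th-sum(q.x),np.abs(q.fun).max()))
E
python3 kin.py
```

```text
[-1.000e-01  2.218e+02  4.238e+02  4.477e+02  4.110e+01  3.013e+02] 0.33624174790060124
0.777 420 30 [0.05 2.52] j5 -0.20 err 20.0
0.777 450 30 [0.08 2.5 ] j5 -0.21 err 0.0
0.777 480 30 [0.14 2.42] j5 -0.20 err 0.0
0.777 645 30 [0.42 2.01] j5 -0.06 err 0.0
0.777 450 150 [-0.3  2.4] j5 0.27 err 0.0
0.777 450 400 [-0.52  1.94] j5 0.94 err 0.0
0.65 420 30 [-0.02  2.49] j5 0.02 err 0.0
0.65 450 30 [0.05 2.42] j5 0.02 err 0.0
0.65 480 30 [0.11 2.35] j5 0.03 err 0.0
0.65 645 30 [0.41 1.93] j5 0.15 err 0.0
0.65 450 150 [-0.27  2.31] j5 0.45 err 0.0
0.65 450 400 [-0.44  1.84] j5 1.09 err 0.0
0.5 420 30 [-0.01  2.39] j5 0.27 err 0.0
0.5 450 30 [0.06 2.32] j5 0.27 err 0.0
0.5 480 30 [0.12 2.24] j5 0.28 err 0.0
0.5 645 30 [0.43 1.82] j5 0.39 err 0.0
0.5 450 150 [-0.2  2.2] j5 0.64 err 0.0
0.5 450 400 [-0.34  1.72] j5 1.26 err 0.0
```

For a 45° lean low behind the bottle, j5 would have to be below its zero limit. A lean of about 0.5 rad suits better, and the close-in limits can take the excess off. First I come back, high.

>>> play_rows([
  [[0.04, -0.026, -0.01], 0, 0.57],
  [[0.08, -0.052, -0.02], 0, 0.57],
  [[0.12, -0.078, -0.03], 0, 0.57],
  [[0.16, -0.104, -0.04], 0, 0.57],
  [[0.2, -0.13, -0.05], 0, 0.57],
  [[0.24, -0.156, -0.06], 0, 0.57],
  [[0.28, -0.182, -0.07], 0, 0.57],
  [[0.32, -0.208, -0.08], 0, 0.57],
  [[0.36, -0.234, -0.09], 0, 0.57],
  [[0.413, -0.263, -0.1], 0, 0.57],
  [[0.413, -0.263, -0.1], 0, 0.57],
  [[0.413, -0.263, -0.1], 0, 0.57],
  [[0.413, -0.263, -0.1], 0, 0.57],
])

```text
clock: 8.1
eef_pos: [418.3, -3.9, 441.8]
eef_rot: [-1.57, 0.782, 2.893]
wrist_force: [-0.2, 0.9, -0.1]
finger_gap: 40.3
```

```bash
python3 st.py
```

```text
8.1 [418.3  -3.9 441.8] [-1.57   0.782  2.893] [ 0.056 -0.567  1.876 -0.242  1.087  1.905] [-0.2  0.9 -0.1] 40.33097471961115
[[-0.688  0.683 -0.247]
 [ 0.175 -0.174 -0.969]
 [-0.705 -0.71   0.   ]]
```

>>> play_rows([
  [[0.034, 0.034, 0], 0, 0.57],
  [[0.068, 0.068, 0], 0, 0.57],
  [[0.102, 0.102, 0], 0, 0.57],
  [[0.136, 0.136, 0], 0, 0.57],
  [[0.17, 0.17, 0], 0, 0.57],
  [[0.17, 0.17, 0], 0, 0.57],
])

```text
clock: 8.7
eef_pos: [415.5, -4.1, 196.2]
eef_rot: [-1.567, 0.774, 2.894]
wrist_force: [-0.0, 0.5, -0.2]
finger_gap: 40.4
```

>>> play_rows([
  [[0.3, -0.1, 0], 0, 0.57],
  [[0.3, -0.1, 0], 0, 0.57],
  [[0.3, -0.1, 0], 0, 0.57],
  [[0.3, -0.1, 0], 0, 0.57],
])

```text
clock: 9.1
eef_pos: [298.5, 45.5, 188.9]
eef_rot: [-1.559, 0.74, 2.91]
wrist_force: [-41.2, -29.9, 31.1]
finger_gap: 40.3
```

```bash
python3 st.py
```

```text
9.1 [298.5  45.5 188.9] [-1.559  0.74   2.91 ] [ 0.491 -0.79   2.513 -0.608  0.922  2.549] [-41.2 -29.9  31.1] 40.317117613061
[[-0.719  0.653 -0.238]
 [ 0.17  -0.167 -0.971]
 [-0.674 -0.738  0.009]]
```

The wrist force jumped to about 40 N, possibly the hand meeting the arm itself. I'll back out forward immediately.

>>> play_rows([
  [[-0.03, 0.028, 0.007], 0, 0.57],
  [[-0.06, 0.056, 0.014], 0, 0.57],
  [[-0.09, 0.083, 0.021], 0, 0.57],
  [[-0.09, 0.083, 0.021], 0, 0.57],
])

```text
clock: 9.5
eef_pos: [416.3, -7.4, 189.8]
eef_rot: [-1.557, 0.739, 2.905]
wrist_force: [-1.1, 0.3, -0.7]
finger_gap: 40.6
```

```bash
python3 st.py
```

```text
9.5 [416.3  -7.4 189.8] [-1.557  0.739  2.905] [ 0.034 -0.454  2.369 -0.384  0.541  2.107] [-1.1  0.3 -0.7] 40.61610287671835
[[-0.719  0.651 -0.243]
 [ 0.174 -0.171 -0.97 ]
 [-0.673 -0.739  0.01 ]]
```

>>> play_rows([
  [[0.02, 0.05, 0], 0, 0.57],
  [[0.045, 0.083, -0.005], 0, 0.57],
  [[0.045, 0.083, -0.005], 0, 0.57],
  [[0.045, 0.083, -0.005], 0, 0.57],
])

```text
clock: 9.9
eef_pos: [439.5, -11.3, 101.1]
eef_rot: [-1.556, 0.735, 2.909]
wrist_force: [-0.1, -0.2, 0.4]
finger_gap: 40.5
```

```bash
python3 st.py
```

```text
9.9 [439.5 -11.3 101.1] [-1.556  0.735  2.909] [ 0.013 -0.184  2.436 -0.812  0.247  2.551] [-0.1 -0.2  0.4] 40.523133328310806
[[-0.722  0.649 -0.24 ]
 [ 0.171 -0.169 -0.971]
 [-0.671 -0.742  0.011]]
```

>>> play_rows([
  [[0.04, 0.0, 0], 0, 0.57],
  [[0.04, 0.0, 0], 0, 0.57],
  [[0.04, 0.0, 0], 0, 0.57],
])

```text
clock: 10.2
eef_pos: [409.5, -12.0, 86.2]
eef_rot: [-1.566, 0.728, 2.908]
wrist_force: [-0.3, 0.9, -0.5]
finger_gap: 40.4
```

```bash
python3 st.py
```

```text
10.2 [409.5 -12.   86.2] [-1.566  0.728  2.908] [-0.005 -0.233  2.514 -0.822  0.214  2.553] [-0.3  0.9 -0.5] 40.36721478262557
[[-0.726  0.646 -0.234]
 [ 0.173 -0.158 -0.972]
 [-0.665 -0.747  0.003]]
```

>>> play_rows([
  [[0.2, 0.0, 0], 0, 0.57],
])

```text
clock: 10.3
eef_pos: [402.7, -5.3, 74.9]
eef_rot: [-1.568, 0.696, 2.908]
wrist_force: [-0.0, -0.1, -0.7]
finger_gap: 40.6
```

>>> play_rows([
  [[0.1, -0.1, 0], 0, 0.57],
])

```text
clock: 10.4
eef_pos: [379.0, 14.4, 89.7]
eef_rot: [-1.555, 0.665, 2.905]
wrist_force: [-0.0, -0.2, 0.6]
finger_gap: 40.4
```

```bash
python3 st.py
```

```text
10.4 [379.   14.4  89.7] [-1.555  0.665  2.905] [ 0.128 -0.313  2.518 -0.672  0.387  2.499] [-0.  -0.2  0.6] 40.37825661575544
[[-0.765  0.596 -0.244]
 [ 0.184 -0.16  -0.97 ]
 [-0.617 -0.787  0.012]]
```

>>> play_rows([
  [[0.2, 0.0, 0.02], 0, 0.57],
])

```text
clock: 10.5
eef_pos: [369.9, 25.8, 84.2]
eef_rot: [-1.552, 0.64, 2.904]
wrist_force: [-0.3, 0.6, -0.2]
finger_gap: 40.9
```

>>> play_rows([
  [[0.2, -0.05, 0.02], 0, 0.57],
])

```text
clock: 10.6
eef_pos: [352.0, 38.0, 85.2]
eef_rot: [-1.542, 0.607, 2.908]
wrist_force: [-0.3, -0.3, -0.1]
finger_gap: 40.3
```

```bash
python3 st.py
```

```text
10.6 [352.   38.   85.2] [-1.542  0.607  2.908] [ 0.253 -0.342  2.518 -0.634  0.514  2.553] [-0.3 -0.3 -0.1] 40.267711759661964
[[-0.799  0.548 -0.247]
 [ 0.19  -0.16  -0.969]
 [-0.57  -0.821  0.023]]
```

>>> play_rows([
  [[0.2, 0.0, 0.1], 0, 0.57],
])

```text
clock: 10.7
eef_pos: [342.5, 39.7, 81.1]
eef_rot: [-1.529, 0.58, 2.908]
wrist_force: [0.7, -1.4, 0.1]
finger_gap: 40.6
```

>>> play_rows([
  [[0.2, 0.0, 0.1], 0, 0.57],
])

```text
clock: 10.8
eef_pos: [331.9, 41.1, 77.4]
eef_rot: [-1.515, 0.552, 2.908]
wrist_force: [-0.6, -0.7, 0.6]
finger_gap: 40.3
```

>>> play_rows([
  [[0.2, 0.0, 0.1], 0, 0.57],
])

```text
clock: 10.9
eef_pos: [319.4, 43.2, 75.9]
eef_rot: [-1.5, 0.523, 2.907]
wrist_force: [0.2, -0.0, 0.1]
finger_gap: 40.4
```

```bash
python3 st.py
```

```text
10.9 [319.4  43.2  75.9] [-1.5    0.523  2.907] [ 0.326 -0.36   2.518 -0.571  0.646  2.554] [ 0.2 -0.   0.1] 40.42031499327281
[[-0.842  0.468 -0.267]
 [ 0.202 -0.185 -0.962]
 [-0.5   -0.864  0.061]]
```

The lean is now 30°, with the jaw normal bearing about -15° as wanted. Next I move up behind the bottle, then lower.

>>> play_rows([
  [[-0.04, 0.023, 0.004], 0, 0.57],
  [[-0.08, 0.046, 0.008], 0, 0.57],
  [[-0.12, 0.07, 0.011], 0, 0.57],
  [[-0.12, 0.07, 0.011], 0, 0.57],
  [[-0.12, 0.07, 0.011], 0, 0.57],
])

```text
clock: 11.4
eef_pos: [450.0, -4.4, 75.1]
eef_rot: [-1.5, 0.52, 2.905]
wrist_force: [0.3, -0.5, -0.5]
finger_gap: 40.4
```

```bash
python3 st.py
```

```text
11.4 [450.   -4.4  75.1] [-1.5    0.52   2.905] [ 0.047 -0.034  2.272 -0.48   0.464  2.257] [ 0.3 -0.5 -0.5] 40.44743338792064
[[-0.844  0.465 -0.268]
 [ 0.203 -0.185 -0.961]
 [-0.497 -0.866  0.061]]
```

>>> play_rows([
  [[0.012, 0.021, -0.0015], 0, 0.57],
  [[0.024, 0.0415, -0.003], 0, 0.57],
  [[0.024, 0.0415, -0.003], 0, 0.57],
  [[0.024, 0.0415, -0.003], 0, 0.57],
])

```text
clock: 11.8
eef_pos: [449.4, -3.8, 27.6]
eef_rot: [-1.5, 0.52, 2.906]
wrist_force: [0.2, 0.1, 0.6]
finger_gap: 40.5
```

```bash
python3 st.py; python3 - <<'E'
from h import *
a=shot("scene","pics/s2.png");b=shot("top","pics/t2.png")
g=lambda im,x,y:cv2.convertScaleAbs(cv2.resize(im[y:y+200,x:x+140,::-1],None,fx=2.8,fy=2.8,interpolation=cv2.INTER_CUBIC),alpha=1.6)
cv2.imwrite("pics/g2.png",np.hstack([g(a,180,100),g(b,230,160)]))
E
```

```text
11.8 [449.4  -3.8  27.6] [-1.5    0.52   2.906] [ 0.049  0.086  2.306 -0.679  0.337  2.474] [0.2 0.1 0.6] 40.47021699955933
[[-0.844  0.465 -0.267]
 [ 0.203 -0.185 -0.962]
 [-0.496 -0.866  0.062]]
```

View pics/g2.png

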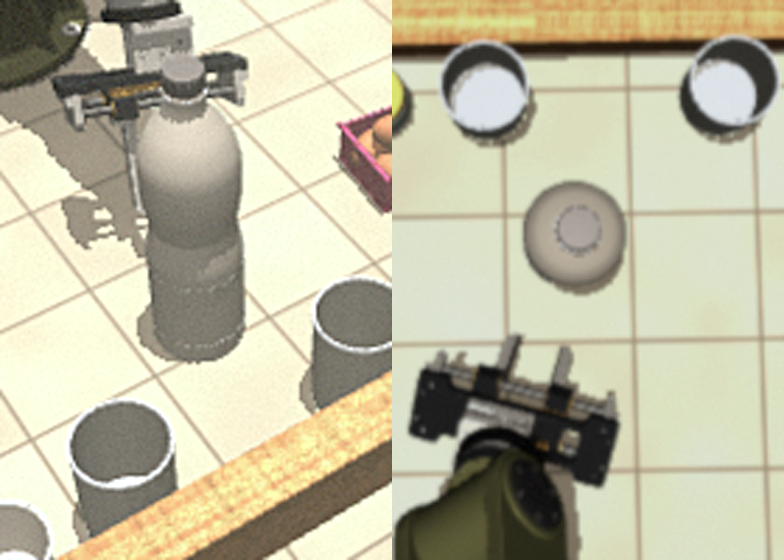

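In the crops, the open fingertips stand at about (515,340) and (568,350), square to the bottle (body centre about (575,237)). The hand body leans well clear. I'll make contact slowly.

>>> play_rows([
  [[-0.0052, 0.003, 0], 0, 0.57],
  [[-0.0104, 0.006, 0], 0, 0.57],
  [[-0.0156, 0.009, 0], 0, 0.57],
  [[-0.0208, 0.012, 0], 0, 0.57],
  [[-0.026, 0.0149, 0], 0, 0.57],
  [[-0.0303, 0.0174, 0], 0, 0.57],
  [[-0.0338, 0.0194, 0], 0, 0.57],
  [[-0.0364, 0.0209, 0], 0, 0.57],
  [[-0.039, 0.0224, 0], 0, 0.57],
  [[-0.0416, 0.0239, 0], 0, 0.57],
  [[-0.0442, 0.0253, 0], 0, 0.57],
  [[-0.0468, 0.0268, 0], 0, 0.57],
  [[-0.0494, 0.0283, 0], 0, 0.57],
  [[-0.052, 0.0298, 0], 0, 0.57],
  [[-0.0546, 0.0313, 0], 0, 0.57],
  [[-0.0572, 0.0328, 0], 0, 0.57],
  [[-0.0598, 0.0343, 0], 0, 0.57],
  [[-0.0607, 0.0348, 0], 0, 0.57],
])

```text
clock: 13.7
eef_pos: [517.8, -22.8, 28.4]
eef_rot: [-1.5, 0.521, 2.905]
wrist_force: [-3.7, -0.4, 0.9]
finger_gap: 40.5
```

```bash
python3 st.py; python3 - <<'E'
from h import *
a=shot("scene","pics/s3.png");b=shot("top","pics/t3.png")
g=lambda im,x,y:cv2.convertScaleAbs(cv2.resize(im[y:y+200,x:x+140,::-1],None,fx=2.8,fy=2.8,interpolation=cv2.INTER_CUBIC),alpha=1.6)
cv2.imwrite("pics/g3.png",np.hstack([g(a,180,100),g(b,230,160)]))
E
```

```text
13.7 [517.8 -22.8  28.4] [-1.5    0.521  2.905] [-0.01   0.215  2.145 -0.577  0.336  2.321] [-3.7 -0.4  0.9] 40.48036364330962
[[-0.843  0.467 -0.268]
 [ 0.203 -0.185 -0.962]
 [-0.498 -0.865  0.061]]
```

View pics/g3.png

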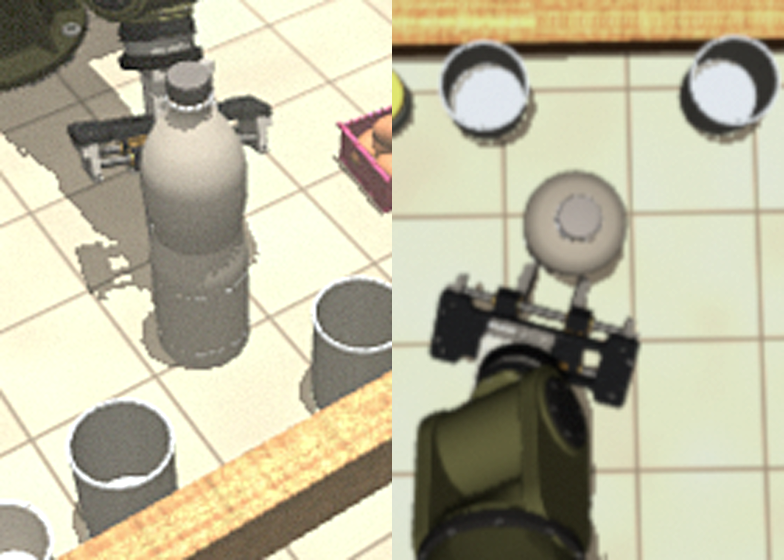

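The bottle is upright and starting to slide, with both fingertips low on the drum. Cap centres are about crop (580,217) in the top view and (190,79) in the scene view.

```bash
python3 - <<'E'
from h import *
def body(f):  # bottle cap offsets by template matching between frames, top view
    return cv2.imread(f)
for n,f0,f1,(u,v),h in [("top","pics/top0.png","pics/t3.png",(296.3,241.4),12),("scene","pics/scene0.png","pics/s3.png",(245.5,127),11)]:
    a=body(f0);b=body(f1);x,y=int(u),int(v)
    T=a[y-h:y+h+1,x-h:x+h+1]; T=cv2.resize(T,None,fx=4,fy=4,interpolation=cv2.INTER_CUBIC)
    S=b[y-45:y+46,x-45:x+46]; S=cv2.resize(S,None,fx=4,fy=4,interpolation=cv2.INTER_CUBIC)
    m=cv2.minMaxLoc(cv2.matchTemplate(S,T,cv2.TM_CCOEFF_NORMED)); d=(np.array(m[3])/4-(45-h))
    c=(296.3,241.4) if n=="top" else (245.5,124.3)
    print(n,m[1],d,ray(n,np.array(c)+d,314).round(1),(ray(n,np.array(c)+d,314)-ray(n,c,314)).round(1))
E
```

```text
top 0.8847308158874512 [ 0. -4.] [545.3 -28.8 314. ] [ 8.6 -0.2  0. ]
scene 0.6773961782455444 [22.    8.75] [591.5  -6.2 314. ] [50.1 23.6  0. ]
```

The top view says the bottle moved about 9 mm, and puts its axis only about 30 mm ahead of the TCP. I expected about 45 mm, so I'll check the contact geometry up close before pushing on.

```bash
python3 - <<'E'
from h import *
from scipy.spatial.transform import Rotation as Ro
s=manip.read_state();p=s['eef_pos'];M=Ro.from_euler('xyz',s['eef_rot']).as_matrix()
W=lambda x,y,z:p+M@np.array([x,y,z],float)
pts={'tipL':W(0,0,-20),'tipR':W(0,0,20),'bodyL':W(-37.5,-97,-88.5),'bodyR':W(-37.5,-97,88.5)}
out=[]
for n,f,(x,y) in [("top","pics/t3.png",(240,210)),("scene","pics/s3.png",(200,110))]:
    im=cv2.imread(f)[y:y+100,x:x+75]; im=cv2.convertScaleAbs(cv2.resize(im,None,fx=5.2,fy=5.2,interpolation=cv2.INTER_CUBIC),alpha=1.7)
    for k,P in pts.items():
        q=proj(n,P)[0]; c=tuple(int(v) for v in ((q-[x,y])*5.2)); print(n,k,P.round(),q.round(1))
        cv2.drawMarker(im,c,(0,0,255) if 'tip' in k else (255,0,0),0,12,1)
    c=[546,-29.5]
    for z,col in((4,(0,200,0)),(110,(0,200,0)),(190,(255,0,255))):
        th=np.linspace(0,6.28,60); P=np.c_[c[0]+44*np.cos(th),c[1]+44*np.sin(th),0*th+z]
        cv2.polylines(im,[((proj(n,P)-[x,y])*5.2).astype(int)],True,col,1)
    out.append(im)
cv2.imwrite("pics/g4.png",np.hstack(out))
E
```

```text
top tipL [523.  -4.  27.] [283.3 250.9]
top tipR [512. -42.  30.] [297.4 254.5]
top bodyL [528.  73. 126.] [253.9 248.7]
top bodyR [480. -98. 136.] [321.4 266.3]
scene tipL [523.  -4.  27.] [255.8 201.8]
scene tipR [512. -42.  30.] [241.3 204.8]
scene bodyL [528.  73. 126.] [280.6 165.3]
scene bodyR [480. -98. 136.] [212.7 177.8]
```

View pics/g4.png

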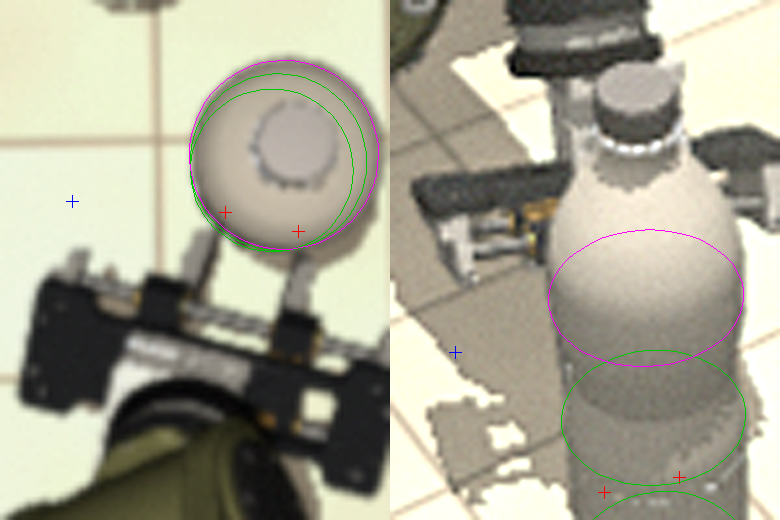

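```bash
python3 - <<'E'
from h import *
from scipy.spatial.transform import Rotation as Ro
p=np.array([449.4,-3.8,27.6]);M=Ro.from_euler('xyz',[-1.5,.52,2.906]).as_matrix()
for z in(-23,23):
  for y in(0,-10,-20,-30):
    P=p+M@np.array([0,y,z]);print(z,y,P.round(),proj("top",P).round(1),proj("scene",P).round(1))
print("obs top (273.9,280.7),(292.9,284.3) scene R (228.2,174.3)")
b=cv2.imread("pics/t2.png")[260:310,250:320];a=cv2.imread("pics/s2.png")[130:200,205:303]
g=lambda i,w,h:cv2.convertScaleAbs(cv2.resize(i,(w,h),interpolation=cv2.INTER_CUBIC),alpha=2)
cv2.imwrite("pics/g5.png",np.vstack([g(b,490,350),g(a,490,350)][:1]+[g(a,490,350)])[:600*2])
b3=cv2.imread("pics/s3.png")
for u,v in((250.4,227.9),(252.5,230.4)): print(ray("scene",(u,v),4).round(1))
E
python3 -c "
import cv2;i=cv2.imread('pics/g5.png');cv2.imwrite('pics/g5.png',cv2.resize(i,(420,600)))"
```

```text
-23 0 [456.  18.  26.] [[275.8 275.7]] [[249.5 183.6]]
-23 -10 [451.  20.  35.] [[275.2 277.5]] [[249.  180.1]]
-23 -20 [446.  22.  44.] [[274.5 279.3]] [[248.6 176.7]]
-23 -30 [442.  24.  52.] [[273.8 281.2]] [[248.1 173.2]]
23 0 [443. -26.  29.] [[292.1 279.9]] [[233.4 186.7]]
23 -10 [439. -24.  38.] [[291.5 281.8]] [[232.9 183.2]]
23 -20 [434. -22.  46.] [[291.  283.7]] [[232.4 179.7]]
23 -30 [429. -20.  55.] [[290.4 285.6]] [[231.9 176.2]]
obs top (273.9,280.7),(292.9,284.3) scene R (228.2,174.3)
[574.3 -53.2   4. ]
[584.4 -53.    4. ]
```

View pics/g5.png

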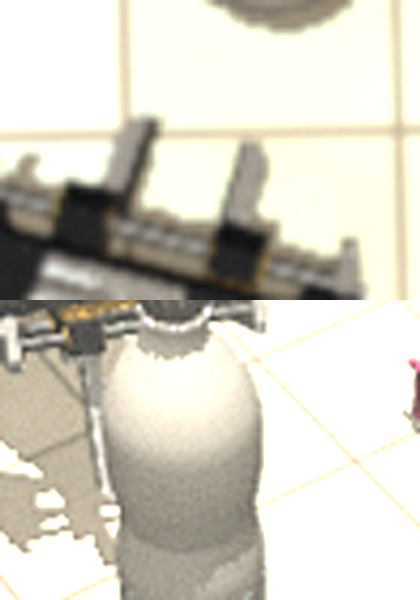

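Both views put the open fingertips about 20–25 mm behind the TCP, so the contact is at about z=50 and not 30. The hand body is well back. I'll back off 10 mm and lower 18 mm, so the tips push at about 30 mm.

>>> play_rows([
  [[0.0087, -0.005, 0], 0, 0.57],
  [[0.0087, -0.005, 0], 0, 0.57],
  [[0.0117, 0.0002, 0], 0, 0.57],
  [[0.0147, 0.0054, -0.0005], 0, 0.57],
  [[0.0177, 0.0106, -0.001], 0, 0.57],
  [[0.0177, 0.0106, -0.001], 0, 0.57],
])

```text
clock: 14.4
eef_pos: [507.7, -20.1, 9.6]
eef_rot: [-1.5, 0.521, 2.905]
wrist_force: [0.6, -0.2, -0.5]
finger_gap: 40.9
```

```bash
python3 st.py
```

```text
14.4 [507.7 -20.1   9.6] [-1.5    0.521  2.905] [-0.003  0.242  2.176 -0.689  0.293  2.443] [ 0.6 -0.2 -0.5] 40.87671634828056
[[-0.843  0.466 -0.267]
 [ 0.203 -0.185 -0.962]
 [-0.497 -0.865  0.061]]
```

>>> play_rows([
  [[-0.0039, 0.0022, 0], 0, 0.57],
  [[-0.0078, 0.0045, 0], 0, 0.57],
  [[-0.0117, 0.0067, 0], 0, 0.57],
  [[-0.0156, 0.009, 0], 0, 0.57],
  [[-0.0195, 0.0112, 0], 0, 0.57],
  [[-0.0234, 0.0135, 0], 0, 0.57],
  [[-0.0273, 0.0157, 0], 0, 0.57],
  [[-0.0312, 0.018, 0], 0, 0.57],
  [[-0.0351, 0.0202, 0], 0, 0.57],
  [[-0.039, 0.0225, 0], 0, 0.57],
  [[-0.0429, 0.0247, 0], 0, 0.57],
  [[-0.0468, 0.0269, 0], 0, 0.57],
  [[-0.0507, 0.0292, 0.0005], 0, 0.57],
  [[-0.0546, 0.0314, 0.0005], 0, 0.57],
  [[-0.0585, 0.0337, 0.0005], 0, 0.57],
  [[-0.0624, 0.0359, 0.0005], 0, 0.57],
  [[-0.0663, 0.0382, 0.0005], 0, 0.57],
  [[-0.0702, 0.0404, 0.001], 0, 0.57],
  [[-0.0741, 0.0427, 0.001], 0, 0.57],
  [[-0.078, 0.0449, 0.001], 0, 0.57],
])

```text
clock: 16.4
eef_pos: [594.4, -45.3, 9.5]
eef_rot: [-1.5, 0.52, 2.905]
wrist_force: [-4.8, 0.6, 2.3]
finger_gap: 40.7
```

```bash
python3 st.py; cat > look.py <<'E'
import sys
from h import *
k=sys.argv[1]
a=shot("scene",f"pics/s{k}.png");b=shot("top",f"pics/t{k}.png")
g=lambda im,x,y:cv2.convertScaleAbs(cv2.resize(im[y:y+200,x:x+140,::-1],None,fx=2.8,fy=2.8,interpolation=cv2.INTER_CUBIC),alpha=1.6)
cv2.imwrite(f"pics/g{k}.png",np.hstack([g(a,195,110),g(b,240,140)]))
# bottle by top-view cap template
A=cv2.imread("pics/top0.png");B=cv2.imread(f"pics/t{k}.png");x,y,h=296,241,12
r=lambda i:cv2.resize(i,None,fx=4,fy=4,interpolation=cv2.INTER_CUBIC)
m=cv2.minMaxLoc(cv2.matchTemplate(r(B[150:261,x-40:x+60]),r(A[y-h:y+h+1,x-h:x+h+1]),cv2.TM_CCOEFF_NORMED))
q=np.array(m[3])/4+[x-40+h,150+h]+[.3,.4];print("cap",m[1],q,ray("top",q,314).round(1)+[1.5,0,0])
E
python3 look.py 6
```

```text
16.4 [594.4 -45.3   9.5] [-1.5    0.52   2.905] [-0.058  0.392  1.955 -0.506  0.331  2.21 ] [-4.8  0.6  2.3] 40.69672451504521
[[-0.843  0.466 -0.268]
 [ 0.203 -0.185 -0.962]
 [-0.497 -0.865  0.061]]
cap 0.5633400082588196 [305.8  202.65] [622.  -51.1 314. ]
```

View pics/g6.png

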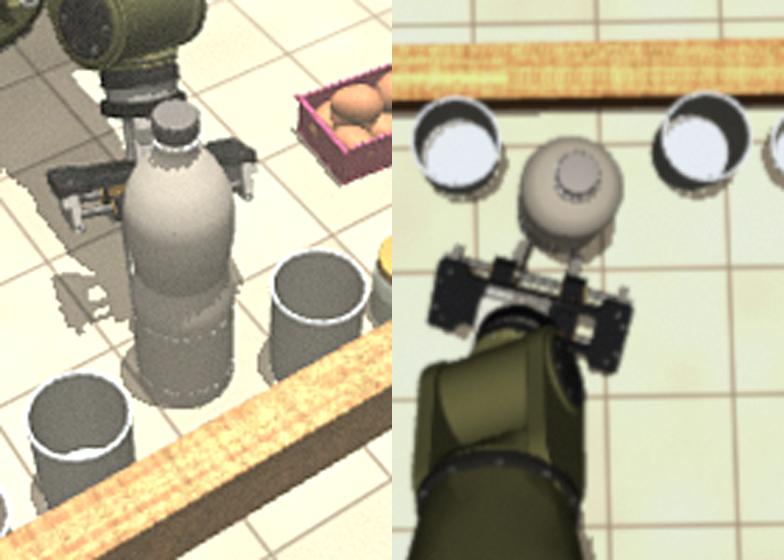

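Still upright and on line: the cap is at crop (579,175) in the top view, which puts the axis near (622,-53). About 62 mm remain. I'll push another 50 mm gently.

>>> play_rows([
  [[-0.003, 0.0017, 0], 0, 0.57],
  [[-0.006, 0.0034, 0], 0, 0.57],
  [[-0.009, 0.0052, 0], 0, 0.57],
  [[-0.0122, 0.007, 0], 0, 0.57],
  [[-0.0154, 0.0088, -0.0005], 0, 0.57],
  [[-0.0186, 0.0107, -0.0005], 0, 0.57],
  [[-0.0218, 0.0125, -0.0005], 0, 0.57],
  [[-0.025, 0.0143, -0.0005], 0, 0.57],
  [[-0.0282, 0.0162, -0.0005], 0, 0.57],
  [[-0.0314, 0.018, -0.0007], 0, 0.57],
  [[-0.0346, 0.0198, -0.0008], 0, 0.57],
  [[-0.0376, 0.0216, -0.001], 0, 0.57],
  [[-0.0406, 0.0233, -0.001], 0, 0.57],
  [[-0.0433, 0.0248, -0.001], 0, 0.57],
  [[-0.0433, 0.0248, -0.001], 0, 0.57],
])

```text
clock: 18.0
eef_pos: [643.6, -57.9, 9.8]
eef_rot: [-1.501, 0.522, 2.905]
wrist_force: [-1.2, 0.6, -1.3]
finger_gap: 40.2
```

>>> play_rows([
  [[-0.0013, 0.0007, 0], 0, 0.57],
  [[-0.0026, 0.0015, 0], 0, 0.57],
  [[-0.0039, 0.0022, 0], 0, 0.57],
  [[-0.0052, 0.003, 0], 0, 0.57],
  [[-0.0052, 0.003, 0], 0, 0.57],
])

```text
clock: 18.5
eef_pos: [649.5, -59.5, 9.8]
eef_rot: [-1.501, 0.522, 2.905]
wrist_force: [-1.4, 0.3, -0.7]
finger_gap: 40.4
```

```bash
python3 st.py; python3 look.py 7
```

```text
18.5 [649.5 -59.5   9.8] [-1.501  0.522  2.905] [-0.08   0.486  1.805 -0.415  0.373  2.097] [-1.4  0.3 -0.7] 40.43687291262584
[[-0.843  0.467 -0.268]
 [ 0.203 -0.185 -0.962]
 [-0.498 -0.865  0.061]]
cap 0.3811704218387604 [292.55 244.9 ] [530.8 -20.3 314. ]
```

View pics/g7.png

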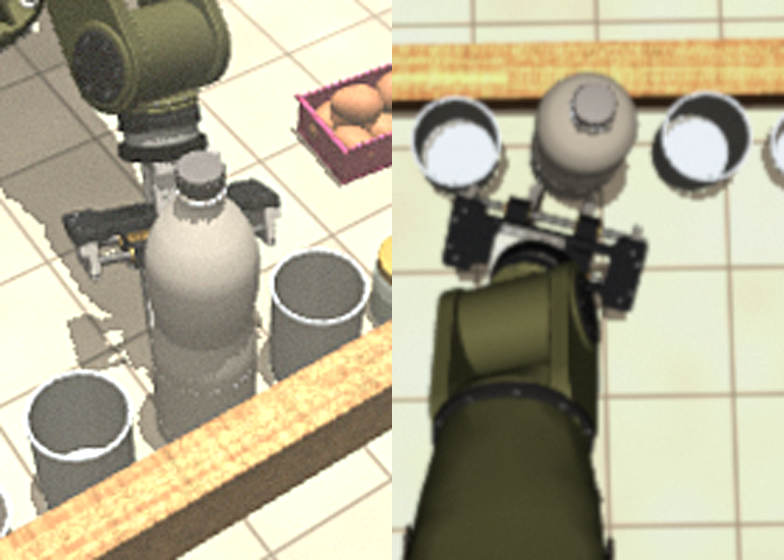

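The bottle is upright between the tins with a few mm still to go. I'll advance in small steps until the upstand pushes back.

>>> play_rows([
  [[-0.0009, 0.0005, 0], 0, 0.57],
  [[-0.0017, 0.001, 0], 0, 0.57],
  [[-0.0026, 0.0015, 0], 0, 0.57],
  [[-0.0035, 0.002, 0], 0, 0.57],
])

```text
clock: 19.0
eef_pos: [653.4, -60.6, 9.8]
eef_rot: [-1.501, 0.522, 2.905]
wrist_force: [-3.4, 1.3, -0.8]
finger_gap: 40.1
```

>>> play_rows([
  [[-0.0009, 0.0005, 0], 0, 0.57],
  [[-0.0017, 0.001, 0], 0, 0.57],
  [[-0.0017, 0.001, 0], 0, 0.57],
])

```text
clock: 19.3
eef_pos: [655.5, -61.2, 9.9]
eef_rot: [-1.501, 0.522, 2.905]
wrist_force: [-2.0, 0.7, -0.2]
finger_gap: 40.6
```

```bash
python3 st.py
```

```text
19.3 [655.5 -61.2   9.9] [-1.501  0.522  2.905] [-0.082  0.496  1.788 -0.406  0.378  2.086] [-2.   0.7 -0.2] 40.63945015935719
[[-0.843  0.467 -0.268]
 [ 0.203 -0.185 -0.962]
 [-0.499 -0.865  0.061]]
```

>>> play_rows([
  [[-0.001, 0.0005, -0.0002], 0, 0.57],
  [[-0.0015, 0.0008, -0.0003], 0, 0.57],
])

```text
clock: 19.5
eef_pos: [656.8, -61.4, 9.6]
eef_rot: [-1.5, 0.521, 2.905]
wrist_force: [-8.8, 2.3, 2.5]
finger_gap: 40.5
```

>>> play_rows([
  [[-0.001, 0.0005, -0.0002], 0, 0.57],
  [[-0.0015, 0.0008, -0.0003], 0, 0.57],
])

```text
clock: 19.7
eef_pos: [657.3, -61.5, 9.2]
eef_rot: [-1.499, 0.518, 2.905]
wrist_force: [-21.1, 5.1, 11.3]
finger_gap: 40.6
```

```bash
python3 st.py
```

```text
19.7 [657.3 -61.5   9.2] [-1.499  0.518  2.905] [-0.082  0.501  1.78  -0.401  0.385  2.081] [-21.1   5.1  11.3] 40.598583537820964
[[-0.845  0.463 -0.268]
 [ 0.204 -0.185 -0.961]
 [-0.495 -0.867  0.062]]
```

At the upstand the force stepped up to 21 N and the TCP stopped at x=657, which matches the expected seat. Now I retreat straight back, then raise.

>>> play_rows([
  [[0.001, -0.0005, 0], 0, 0.57],
  [[0.0035, -0.002, 0], 0, 0.57],
  [[0.0087, -0.005, 0], 0, 0.57],
  [[0.0173, -0.01, 0], 0, 0.57],
  [[0.026, -0.015, 0], 0, 0.57],
  [[0.039, -0.0224, 0], 0, 0.57],
  [[0.052, -0.03, 0], 0, 0.57],
  [[0.07, -0.04, 0], 0, 0.57],
  [[0.087, -0.05, 0], 0, 0.57],
  [[0.104, -0.06, 0], 0, 0.57],
  [[0.13, -0.075, 0], 0, 0.57],
  [[0.155, -0.089, 0], 0, 0.57],
  [[0.155, -0.089, 0], 0, 0.57],
  [[0.155, -0.089, 0], 0, 0.57],
])

```text
clock: 21.1
eef_pos: [485.2, -13.1, 10.0]
eef_rot: [-1.5, 0.519, 2.905]
wrist_force: [0.4, 0.7, 0.8]
finger_gap: 40.4
```

```bash
python3 st.py; python3 look.py 8
```

```text
21.1 [485.2 -13.1  10. ] [-1.5    0.519  2.905] [ 0.017  0.201  2.229 -0.729  0.293  2.502] [0.4 0.7 0.8] 40.42994977249206
[[-0.844  0.465 -0.268]
 [ 0.203 -0.185 -0.962]
 [-0.496 -0.866  0.061]]
cap 0.49897313117980957 [331.3  216.15] [ 591.6 -105.6  314. ]
```

View pics/g8.png

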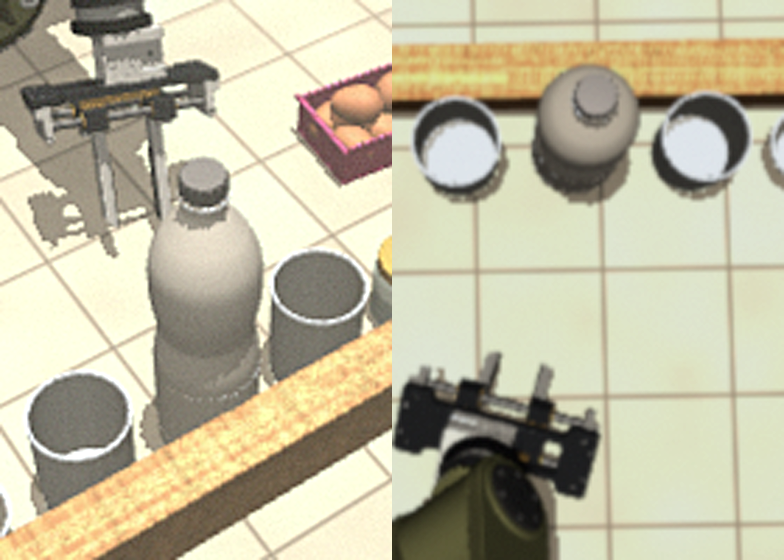

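The bottle stands upright between the tins against the upstand, with the hand well clear. Cap centres are crop (597,97) in the top view and (204,172) in the scene view. I'll raise the hand a little, check the numbers and hand in.

>>> play_rows([
  [[-0.015, -0.026, 0], 0, 0.57],
  [[-0.03, -0.052, 0], 0, 0.57],
  [[-0.03, -0.052, 0], 0, 0.57],
  [[-0.03, -0.052, 0], 0, 0.57],
])

```text
clock: 21.6
eef_pos: [487.5, -10.1, 70.0]
eef_rot: [-1.5, 0.52, 2.904]
wrist_force: [0.8, -0.5, -1.0]
finger_gap: 40.2
```

```bash
python3 - <<'E'
from h import *
print(ray("top",(240+(597-392)/2.8,140+97/2.8),314).round(1),ray("scene",(195+204/2.8,110+171/2.8),314).round(1))
b=manip.camera("top")[...,::-1].astype(int);a=cv2.imread("pics/top0.png").astype(int)
d=np.abs(a-b).max(2)>60
for n,(x,y,w,h) in dict(tinL=(245,172,36,40),tinR=(334,170,34,40),cup=(372,175,36,42),jar=(208,178,28,32),vial=(184,185,20,20),eggs=(145,245,66,50),spread=(412,232,58,46)).items(): print(n,d[y:y+h,x:x+w].sum(),"of",w*h)
s=manip.read_state();print(s['clock'],s['eef_pos'],s['wrist_force']);manip.sign_off()
E
```

```text
[682.  -68.8 314. ] [686.6 -67.5 314. ]
tinL 0 of 1440
tinR 0 of 1360
cup 0 of 1512
jar 0 of 896
vial 0 of 400
eggs 0 of 3300
spread 0 of 2668
21.65 [486.93593086 -10.18013311  69.22503681] [-0.69538011 -0.05975    -0.11049341]
the job is handed in; nothing more can be done
```

The milk bottle is standing upright in the gap between the two cake tins, right back against the upstand, and I handed the job in at 21.7 s. I pushed it with the two part-open fingertips low on the drum, with the hand leaned back about 30° so its body stayed clear of the bottle. The rows can't tilt the tool directly, so I got that lean by asking for poses at the edge of the arm's reach.

**Last checks**
- **Bottle position:** the cap is at (682, -69) from the top camera and (687, -68) from the scene camera, against an aim of (684, -69).
- **Seating:** when the bottle met the upstand, the wrist force rose to about 21 N.
- **Other objects:** the tins, cup, jar, vial and both tubs show no change from the first top picture.
- **Hand:** it ended about 200 mm from the bottle, with the wrist force near zero.

**What did not go as planned**
- **First contact too high:** the bottle slid about 9 mm with the tips at roughly 50 mm up, because the open fingertips sit behind the tool point (TCP). It stayed upright. I backed off and lowered the tips to about 30 mm for the rest of the push.
- **Force spike:** while I was adjusting the lean near the base, the wrist force vector reached about 60 N. It was probably the hand meeting the arm itself, since nothing else was nearby. I backed out at once and the force cleared. If it was a real contact, it was above the 40 N limit.
- **Automatic check unreliable:** matching the cap by template failed in the later pictures, so I read the final cap positions off the images by eye.

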